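Start the hexagonal flip timer

ROBOT

A 6-joint arm with a two-finger parallel gripper is mounted at the origin on a cart in front of the work surface, level with it; the furniture and walls round the work are solid. World frame = base frame: x ahead of the robot, y to its left, z up, the work surface at z = 0. Lengths are in m, angles in degrees, forces in N, time in s.
With the tool pointing down it reaches from about 0.3 to 0.875 m from the base axis. Payload 6.4 kg.
Tool frame: the origin (TCP) lies midway between the tips of the shut fingers; the grasp point (between the pads) lies 19 mm behind it; z points along the fingers, y is the line along which they close (so a half turn about z gives the same grasp; the last joint's range is limited). The gripper opens to 85 mm and grips with 20 to 120 N. Pads are 22 mm wide; open, the fingers measure 114 mm over their backs; the gripper's body (76 mm by 85 mm) begins 54 mm behind the grasp point. The pads swing forward as they close: fully open they stand 13 mm farther back than shut.
Start: joints at [-81.205, 10.359, 92.074, -0, 77.567, -11.82], TCP at [0.202, -0.538, 0.231] pointing down, gripper open.
Joint ranges: [-171.53, 171.53], [-51.25, 118.39], [17.06, 147.69], [-65.23, 245.23], [0, 150.52], [-178.68, 178.68]. Speed limits (degrees/s): [147.25, 147.25, 172.46, 180, 180, 180].

INTERFACE

Orientations are given as a 3x3 rotation matrix whose columns are the frame's x, y, z axes.
In Python, from cell import env gives the robot as it stands.
- The arm moves only by the tool move_arm, never from a script. Its argument "rows" is a list of rows, each a list of 7 numbers: the shift along the tool's x, y, z scaled (see below), then the turn, a rotation vector about the tool's x, y, z scaled (see below), then the finger opening in mm, from 0 to 85.4. In form: [[dx, dy, dz, ax, ay, az, hand], ...]. A call has 1 to 20 rows; each row shifts and turns the commanded pose from where the row before left it, along the tool's axes as they then stand; what a row does not reach is not made up. The controller multiplies each number of a shift by 40 mm and each number of a turn by 0.1 rad. A row lasts 1/12 s, in which the tool goes at most 41.7 mm and 7.16 degrees, less where a joint would pass 70% of its speed; a pose out of reach is approached as far as the arm can. A call with a number of a shift or a turn outside -1 to 1 is refused whole. A call with a gripper value outside its range is refused whole. The fingers move at their own pace and stop on an object; "squeeze" is the grip in N (left out, the last holds). Time passes only in rows, so rows that do not move let the fingers close. It gives the time, the measured TCP pose, the force, the opening and the grip force at its end, in the units of the state.
- env.get_obs(): the state, without advancing time (a new reading comes with each control period).
- env.snapshot(name): name is "scene" or "top"; returns a dict with "image" (384x512x3 uint8, red, green, blue), "intrinsics" (3x3 intrinsics, pixels), "k1" (the pictures are not rectified: a ray, as slopes to the right and down, at radius r is drawn at 1 + k1 r^2 times it, then the intrinsics apply), "R" (3x3) and "t" (3): a world point X has camera coordinates R X + t. Camera axes: x right, y down, z forward; pixel columns grow to the right and rows downward; lengths in m; the calibration is good to about 2 mm. A picture is of the moment at which its call begins. There is no depth.
- env.job_done(): hands the job in; it is judged then, once.
The state is a dict: "clock": time; "qpos": joint angles; "qd": joint speeds; "joint_torque": joint torques, N m; "tcp_pos": TCP position; "orientation": TCP orientation; "ft_force": force on the tool from outside, world axes, zero at the start; "torque": the same for the moment, N m; "opening": finger opening in m; "finger_force": force on a finger pad.
Only numpy, scipy, OpenCV 4.12 (cv2) and the standard library are available. Lean on these libraries where they do the work, as an engineer would, in place of code of your own. Each camera call takes 0.05 s, during which the arm holds its last target. There are 200 camera calls.

TASK

Start the white hexagonal flip timer by rolling it over onto its next flat, so that its yellow rim face lies on top and it rests flat on the worktop, about where it stood (within 10 cm). Keep it low while you turn it, never more than about 7 cm off the worktop, and do not disturb the blue timer or the mug.

Things in the scene. Friction and masses are not known exactly. Their poses are not given: they have to be found in the camera images.
- timer_white_center (a point): Centre of the white timer: loose hexagonal prism, 56 mm across flats, 36 mm between its upright white hexagon ends (pinch here), standing on a 32 mm rim face, centre 28 mm up. Rim colours in order: yellow, green, grey, black, grey, red; green starts on top, so yellow slopes beside it, one roll (60 degrees) away. x axis: horizontal prism axis, normal to the ends. z axis: out of the yellow face.
- timer_blue_center (a point): Centre of the other flip timer, same size, axes and rim colours but with a blue body and its red face on top; 28 mm up; loose; to be left alone.
- mug_center (a point): Centre of a white dotted mug, 82 mm wide, 114 mm with its handle, 91 mm high, standing loose on the worktop; the point is 45 mm up on its axis; to be left alone.

How it is judged (in metres and radians):
At the end, for the whole second after the job is handed in: The white timer rests on the worktop (centre 22 to 34 mm up), released and still, its yellow face on top (within about 8 degrees), its centre within 100 mm of where it started; the blue timer and the mug are within 20 mm of where they stood (angle between timer_white_center's own z axis and vertical below 0.15 rad and height (world z) of timer_white_center between 0.022 and 0.034 m and distance of timer_white_center from where it was at the start of the episode below 0.1 m and linear speed of timer_white below 0.02 m/s and distance of each of timer_blue_center, mug_center from where it was at the start of the episode below 0.02 m); the robot touches nothing.
It fails at once if the white timer is lifted high (its centre more than 100 mm above the worktop) (height (world z) of timer_white_center above 0.1 m).
It fails at once if the blue timer is moved by more than 20 mm (distance of timer_blue_center from where it was at the start of the episode above 0.02 m).
It fails at once if the mug is moved by more than 20 mm or tipped (distance of mug_center from where it was at the start of the episode above 0.02 m or angle between mug_center's own z axis and vertical above 0.3 rad).
It also fails if it takes over 32 s, if anything falls off the work surface, if the arm or the gripper's body presses on something with over 40 N, if the wrist force passes 120 N, or if a joint passes its speed limit or range.

## Working session

There is one attempt and no reset: what is moved stays moved. The work goes in short steps, Python scripts to look and compute and a tool call to move; the robot and the scene stay as the last step left them, time stands still between calls to the robot, and variables do not carry over. Pictures are saved under pics/ and viewed, at most 10 in all, crops included, and the job is handed in when it is done.

Besides the shell and the picture viewer there is one more tool, called after ">>>" in YAML: its name, and indented under it one key for each argument. move_arm: Moves the arm, as the interface text tells. Its arguments: {"type":"object","properties":{"rows":{"type":"array","items":{"type":"array","items":{"type":"number"}}},"squeeze":{"type":"number"}},"required":["rows"]}

```bash
mkdir -p pics; python3 - <<'E'
from cell import env
import cv2,pickle
for n in("scene","top"):
    s=env.snapshot(n); pickle.dump(s,open(n+".pkl","wb")); cv2.imwrite(f"pics/{n}0.png",s["image"][...,::-1]); print(n,s["intrinsics"],s["k1"],s["R"],s["t"])
o=env.get_obs();print(o)
E
```

```text
scene [[439.70178547   0.         261.96537405]
 [  0.         439.70178547 189.64646683]
 [  0.           0.           1.        ]] -0.09968271241264098 [[-0.56829287 -0.82282358 -0.00213937]
 [-0.61773734  0.42836228 -0.65947429]
 [ 0.54354742 -0.37345297 -0.75172407]] [0.3663489  0.31902599 1.05646166]
top [[419.06905246   0.         253.26777109]
 [  0.         419.06905246 199.1244822 ]
 [  0.           0.           1.        ]] -0.15132885433637674 [[ 0.0203471  -0.99976195  0.00787662]
 [-0.99740106 -0.02084242 -0.06896902]
 [ 0.06911677 -0.00645283 -0.99758771]] [0.0817244  0.50713474 1.06655965]
{'clock': 0.1, 'qpos': array([-8.12064838e+01,  1.03969669e+01,  9.21243840e+01, -7.32203266e-04,
        7.75662429e+01, -1.18204044e+01]), 'qd': array([-0.00328917, -0.06199184, -0.16876008,  0.06770574,  0.04808277,
        0.00775952]), 'joint_torque': array([ 2.29186608e-04, -4.45876408e+01, -3.52237916e+01, -1.83516559e-04,
        4.12484194e-03,  3.86323268e-05]), 'tcp_pos': array([ 0.2023754 , -0.53770159,  0.23049382]), 'orientation': array([[ 9.35973090e-01,  3.52071463e-01, -2.46046569e-04],
       [ 3.52071420e-01, -9.35971922e-01,  1.50892127e-03],
       [ 3.00955439e-04, -1.49893567e-03, -9.99998831e-01]]), 'ft_force': array([ 0.29947423,  0.23183272, -0.74148121]), 'torque': array([ 0.03889604, -0.00607333, -0.05319819]), 'finger_force': 0.0, 'opening': 0.08548921600171495}
```

View pics/scene0.png

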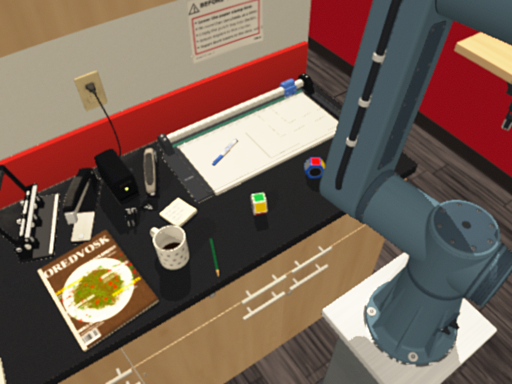

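View pics/top0.png

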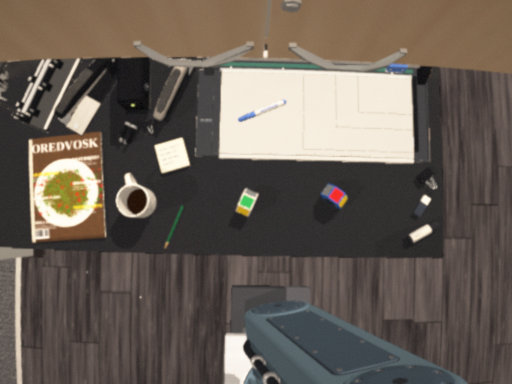

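The top view shows the white timer at about (247,202), with green on top and yellow on the near-left side. Blue is at (335,195) and the mug at (136,198). Next I'll measure.

```bash
cat > h.py <<'E'
import numpy as np,cv2
def ray(s,uv):
    K=s["intrinsics"];d=np.array([s["k1"],0,0,0,0.])
    # model: drawn = slope*(1+k1 r^2) -> OpenCV radial k1
    p=cv2.undistortPoints(np.float64(uv).reshape(-1,1,2),K,d).reshape(-1,2)
    D=np.c_[p,np.ones(len(p))]@s["R"]; return -s["R"].T@s["t"],D
def plane(s,uv,z):
    C,D=ray(s,uv); return C+D*((z-C[2])/D[:,2])[:,None]
def mask(s,col,box):
    h=cv2.cvtColor(s["image"],cv2.COLOR_RGB2HSV);lo,hi=dict(g=((45,120,80),(85,255,255)),y=((18,120,80),(35,255,255)),r=((172,120,80),(179,255,255)))[col]
    m=cv2.inRange(h,lo,hi);o=np.zeros_like(m);x0,y0,x1,y1=box;o[y0:y1,x0:x1]=m[y0:y1,x0:x1];return o
def rect(s,col,box,z):
    m=mask(s,col,box);ys,xs=np.nonzero(m)
    P=plane(s,np.c_[xs,ys],z)
    return P.mean(0),cv2.minAreaRect(np.float32(P[:,:2]*1000)),len(xs)
E
python3 - <<'E'
import pickle,cv2,numpy as np
from h import *
S={n:pickle.load(open(n+".pkl","rb")) for n in("scene","top")}
for n,b in(("scene",(240,180,280,225)),("top",(225,180,270,225))):
    print(n,"g",rect(S[n],"g",b,.056),"y",rect(S[n],"y",b,.042))
a=S["top"]["image"][180:225,225:270];b=S["scene"]["image"][180:225,237:282]
cv2.imwrite("pics/c.png",cv2.resize(np.hstack([a,b])[...,::-1],None,fx=8,fy=8,interpolation=cv2.INTER_NEAREST))
print(plane(S["top"],[[136,198]],.09),plane(S["top"],[[335,195]],.056))
E
```

```text
scene g (array([0.50057152, 0.11187885, 0.056     ]), ((500.8243713378906, 111.7738037109375), (23.77400016784668, 23.020496368408203), 69.57044982910156), 55) y (array([0.47666591, 0.12129183, 0.042     ]), ((477.0989685058594, 121.54447937011719), (33.20733642578125, 31.96218490600586), 67.28536224365234), 102)
top g (array([0.496934  , 0.10919891, 0.056     ]), ((496.38751220703125, 109.15895080566406), (23.43224334716797, 21.21227264404297), 64.66351318359375), 84) y (array([0.47281026, 0.11918287, 0.042     ]), ((472.74200439453125, 119.131103515625), (29.206506729125977, 16.64373779296875), 67.22020721435547), 78)
[[0.49707316 0.37836859 0.09      ]] [[ 0.51733425 -0.11276888  0.056     ]]
```

View pics/c.png

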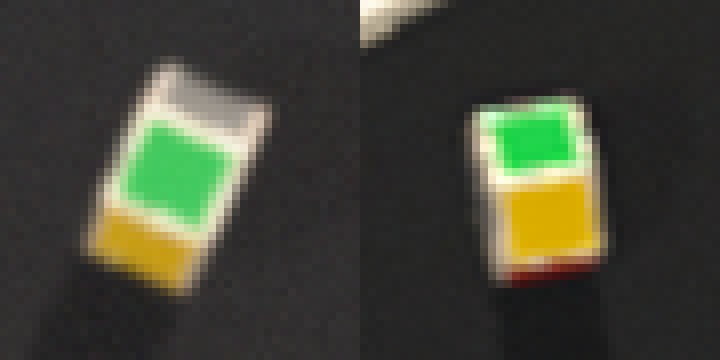

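>>> move_arm:
  rows:
    - [0.63, -0.627, 0, 0, 0, 0, 85]
    - [0.63, -0.627, 0, 0, 0, 0, 85]
    - [0.63, -0.627, 0, 0, 0, 0, 85]
    - [0.63, -0.627, 0, 0, 0, 0, 85]
    - [0.63, -0.627, 0, 0, 0, 0, 85]
    - [0.63, -0.627, 0, 0, 0, 0, 85]
    - [0.63, -0.627, 0, 0, 0, 0, 85]
    - [0.63, -0.627, 0, 0, 0, 0, 85]
    - [0.63, -0.627, 0, 0, 0, 0, 85]
    - [0.63, -0.627, 0, 0, 0, 0, 85]
    - [0.63, -0.627, 0, 0, 0, 0, 85]
    - [0.63, -0.627, 0, 0, 0, 0, 85]
    - [0.63, -0.627, 0, 0, 0, 0, 85]
    - [0.63, -0.627, 0, 0, 0, 0, 85]
    - [0.63, -0.627, 0, 0, 0, 0, 85]
    - [0.63, -0.627, 0, 0, 0, 0, 85]
    - [0.63, -0.627, 0, 0, 0, 0, 85]
    - [0.63, -0.627, 0, 0, 0, 0, 85]
    - [0.63, -0.627, 0, 0, 0, 0, 85]
    - [0.63, -0.627, 0, 0, 0, 0, 85]

```text
clock: 1.77
tcp_pos: [0.4977, 0.1107, 0.231]
orientation: [[0.936, 0.352, -0.0], [0.352, -0.936, -0.0], [-0.0, -0.0, -1.0]]
ft_force: [0.5, 0.2, 0.1]
opening: 0.0849
finger_force: 0.0
```

>>> move_arm:
  rows:
    - [0, 0, 0, 0, 0, -1, 85]
    - [0, 0, 0, 0, 0, -1, 85]
    - [0, 0, 0, 0, 0, -1, 85]
    - [0, 0, 0, 0, 0, -1, 85]
    - [0, 0, 0, 0, 0, -1, 85]
    - [0, 0, 0, 0, 0, -1, 85]
    - [0, 0, 0, 0, 0, -1, 85]
    - [0, 0, 0, 0, 0, -1, 85]
    - [0, 0, 0, 0, 0, -1, 85]
    - [0, 0, 0, 0, 0, -1, 85]
    - [0, 0, 0, 0, 0, -1, 85]
    - [0, 0, 0, 0, 0, -1, 85]
    - [0, 0, 0, 0, 0, -1, 85]
    - [0, 0, 0, 0, 0, -1, 85]
    - [0, 0, 0, 0, 0, -1, 85]
    - [0, 0, 0, 0, 0, -1, 85]
    - [0, 0, 0, 0, 0, -1, 85]
    - [0, 0, 0, 0, 0, -1, 85]
    - [0, 0, 0, 0, 0, -1, 85]
    - [0, 0, 0, 0, 0, -1, 85]

```text
clock: 3.43
tcp_pos: [0.4972, 0.1088, 0.2309]
orientation: [[-0.713, 0.701, -0.001], [0.701, 0.713, 0.0], [0.001, -0.001, -1.0]]
ft_force: [0.7, -0.1, -0.4]
opening: 0.0854
finger_force: 0.0
```

>>> move_arm:
  rows:
    - [0, 0, 0, 0, 0, -0.947, 85]
    - [0, 0, 0, 0, 0, -0.947, 85]
    - [0, 0, 0, 0, 0, -0.947, 85]
    - [0, 0, 0, 0, 0, -0.947, 85]
    - [0, 0, 0, 0, -0.873, 0, 85]
    - [0, 0, 0, 0, -0.873, 0, 85]
    - [0, 0, 0, 0, -0.873, 0, 85]
    - [0, 0, 0, 0, -0.873, 0, 85]
    - [0, 0, 0, 0, -0.873, 0, 85]
    - [0, 0, 0, 0, -0.873, 0, 85]
    - [0, 0, 0, 0, 0, 0, 85]

```text
clock: 4.35
tcp_pos: [0.4944, 0.1095, 0.2287]
orientation: [[-0.798, 0.39, 0.459], [0.337, 0.921, -0.196], [-0.499, -0.002, -0.866]]
ft_force: [-0.3, -0.2, -0.6]
opening: 0.0851
finger_force: 0.0
```

```bash
python3 - <<'E'
from cell import env
import numpy as np,cv2
from h import *
o=env.get_obs();R=o["orientation"];print(R.round(3),o["tcp_pos"],o["qpos"].round(1))
c=np.array([.4985,.1105,.028])
T=c+R[:,2]*.019
print("tool shift units",R.T@(T-o["tcp_pos"])/.04)
s=env.snapshot("top");print(rect(s,"g",(225,180,270,225),.056))
s=env.snapshot("scene");print(rect(s,"g",(240,180,280,225),.056))
E
```

```text
[[-0.798  0.39   0.459]
 [ 0.337  0.921 -0.196]
 [-0.499 -0.002 -0.866]] [0.49441729 0.10948981 0.22867251] [  8.7 -12.5 120.  -20.6  48.3 -47.9]
tool shift units [2.43145389 0.07362409 4.86385831]
(array([0.496934  , 0.10919891, 0.056     ]), ((496.38751220703125, 109.15895080566406), (23.43224334716797, 21.21227264404297), 64.66351318359375), 84)
(array([0.5003037 , 0.11199469, 0.056     ]), ((500.6153259277344, 112.09988403320312), (23.632678985595703, 22.433486938476562), 66.11629486083984), 52)
```

>>> move_arm:
  rows:
    - [0.61, 0.018, 0, 0, 0, 0, 85]
    - [0.61, 0.018, 0, 0, 0, 0, 85]
    - [0.61, 0.018, 0, 0, 0, 0, 85]
    - [0.61, 0.018, 0, 0, 0, 0, 85]
    - [0, 0, 0.6, 0, 0, 0, 85]
    - [0, 0, 0.6, 0, 0, 0, 85]
    - [0, 0, 0.6, 0, 0, 0, 85]
    - [0, 0, 0.6, 0, 0, 0, 85]
    - [0, 0, 0.6, 0, 0, 0, 85]
    - [0, 0, 0.6, 0, 0, 0, 85]
    - [0, 0, 0.6, 0, 0, 0, 85]
    - [0, 0, 0.6, 0, 0, 0, 85]
    - [0, 0, 0, 0, 0, 0, 85]
    - [0, 0, 0, 0, 0, 0, 85]

```text
clock: 5.62
tcp_pos: [0.5096, 0.1055, 0.015]
orientation: [[-0.797, 0.395, 0.456], [0.341, 0.919, -0.198], [-0.498, -0.003, -0.867]]
ft_force: [-1.3, 0.2, 0.4]
opening: 0.0849
finger_force: 0.0
```

```bash
python3 - <<'E'
from cell import env
import numpy as np,cv2
o=env.get_obs();R=o["orientation"]
T=np.array([.4985,.1105,.028])+R[:,2]*.019
print((R.T@(T-o["tcp_pos"])/.04).round(3),o["tcp_pos"],o["ft_force"])
a=env.snapshot("scene")["image"][150:250,200:320]
cv2.imwrite("pics/d.png",cv2.resize(a[...,::-1],None,fx=5,fy=5))
E
```

```text
[0.103 0.004 0.042] [0.50961339 0.10550603 0.01502435] [-1.33134377  0.20306911  0.37643742]
```

View pics/d.png

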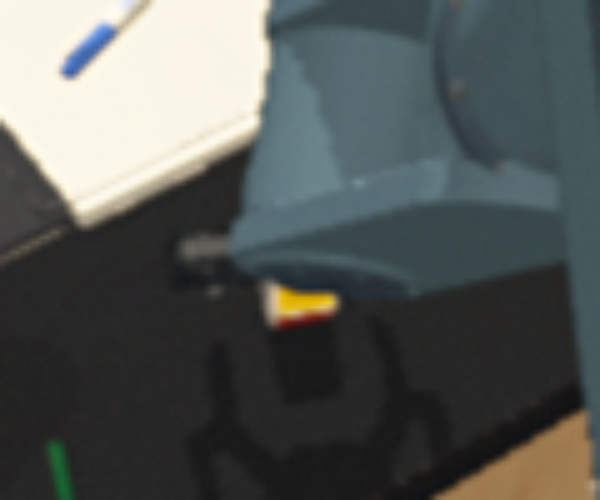

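The timer sits between the open fingers, with its yellow face at about (260,210) in the full picture. I'll make a small correction and close.

>>> move_arm:
  rows:
    - [0.1, 0, 0.05, 0, 0, 0, 85]
    - [0, 0, 0, 0, 0, 0, 60]
    - [0, 0, 0, 0, 0, 0, 45]
    - [0, 0, 0, 0, 0, 0, 30]
    - [0, 0, 0, 0, 0, 0, 25]
    - [0, 0, 0, 0, 0, 0, 25]
    - [0, 0, 0, 0, 0, 0, 25]
    - [0, 0, 0, 0, 0, 0, 25]
    - [0, 0, 0, 0, 0, 0, 25]
    - [0, 0, 0, 0, 0, 0, 25]
  squeeze: 40

```text
clock: 6.5
tcp_pos: [0.5077, 0.108, 0.0136]
orientation: [[-0.796, 0.392, 0.462], [0.339, 0.92, -0.196], [-0.502, 0.0, -0.865]]
ft_force: [-4.9, 0.8, 9.0]
opening: 0.0355
finger_force: 41.0
```

>>> move_arm:
  rows:
    - [-0.095, 0, -0.165, 0, 0, 0, 25]
    - [-0.095, 0, -0.165, 0, 0, 0, 25]
    - [0.041, 0, 0, 0, 0.873, 0, 25]
    - [0.041, 0, 0, 0, 0.873, 0, 25]
    - [0.041, 0, 0, 0, 0.873, 0, 25]
    - [0.041, 0, 0, 0, 0.873, 0, 25]
    - [0.041, 0, 0, 0, 0.873, 0, 25]
    - [0.041, 0, 0, 0, 0.873, 0, 25]
    - [0.041, 0, 0, 0, 0.873, 0, 25]
    - [0.041, 0, 0, 0, 0.873, 0, 25]
    - [0.041, 0, 0, 0, 0.873, 0, 25]
    - [0.041, 0, 0, 0, 0.873, 0, 25]
    - [0.041, 0, 0, 0, 0.873, 0, 25]
    - [0.041, 0, 0, 0, 0.873, 0, 25]
    - [0, 0, 0, 0, 0, 0, 25]
    - [0, 0, 0, 0, 0, 0, 25]

```text
clock: 7.83
tcp_pos: [0.4906, 0.1124, 0.0253]
orientation: [[-0.814, 0.397, -0.424], [0.355, 0.918, 0.177], [0.459, -0.006, -0.888]]
ft_force: [-1.2, 0.2, -3.0]
opening: 0.0358
finger_force: 40.3
```

```bash
python3 - <<'E'
from cell import env
import numpy as np,cv2
o=env.get_obs();R=o["orientation"]
print("grasp pt",o["tcp_pos"]-R[:,2]*.019,o["ft_force"],R.round(3))
A=[env.snapshot("scene")["image"][150:250,200:300],env.snapshot("top")["image"][150:250,200:300]]
cv2.imwrite("pics/e.png",cv2.resize(np.hstack(A)[...,::-1],None,fx=4,fy=4))
E
```

```text
grasp pt [0.49862237 0.10904006 0.04217998] [-1.17432664  0.20725706 -3.0290686 ] [[-0.814  0.397 -0.424]
 [ 0.355  0.918  0.177]
 [ 0.459 -0.006 -0.888]]
```

View pics/e.png

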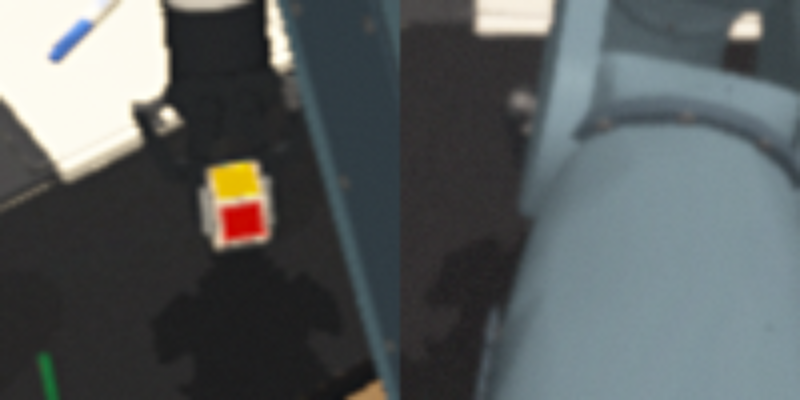

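Yellow is now on top (260,195) and red faces the camera. The roll is about 3° short, so I'll add that and lower.

>>> move_arm:
  rows:
    - [0.02, 0, 0, 0, 0.46, 0, 25]
    - [0, 0, 0, 0, 0, 0, 25]
    - [-0.04, 0, 0.07, 0, 0, 0, 25]
    - [-0.04, 0, 0.07, 0, 0, 0, 25]
    - [-0.04, 0, 0.07, 0, 0, 0, 25]
    - [-0.04, 0, 0.07, 0, 0, 0, 25]
    - [0, 0, 0, 0, 0, 0, 25]
    - [0, 0, 0, 0, 0, 0, 25]
    - [0, 0, 0, 0, 0, 0, 25]

```text
clock: 8.68
tcp_pos: [0.4895, 0.113, 0.0136]
orientation: [[-0.794, 0.396, -0.461], [0.346, 0.918, 0.193], [0.5, -0.006, -0.866]]
ft_force: [-0.7, -0.4, -2.4]
opening: 0.0357
finger_force: 40.3
```

>>> move_arm:
  rows:
    - [-0.02, 0, 0.035, 0, 0, 0, 25]
    - [0, 0, 0, 0, 0, 0, 25]
    - [0, 0, 0, 0, 0, 0, 25]

```text
clock: 8.93
tcp_pos: [0.4896, 0.113, 0.0135]
orientation: [[-0.793, 0.396, -0.462], [0.345, 0.918, 0.194], [0.501, -0.006, -0.865]]
ft_force: [-1.2, -1.3, 8.0]
opening: 0.0354
finger_force: 41.2
```

Contact made, at about 10 N. Now I'll release and retract along the fingers.

>>> move_arm:
  rows:
    - [0, 0, 0, 0, 0, 0, 40]
    - [0, 0, 0, 0, 0, 0, 50]
    - [0, 0, 0, 0, 0, 0, 70]
    - [0, 0, 0, 0, 0, 0, 85]
    - [0, 0, 0, 0, 0, 0, 85]
    - [0, 0, 0, 0, 0, 0, 85]
    - [0, 0, -0.3, 0, 0, 0, 85]
    - [0, 0, -0.5, 0, 0, 0, 85]
    - [0, 0, -0.7, 0, 0, 0, 85]
    - [0, 0, -0.7, 0, 0, 0, 85]
    - [0, 0, -0.7, 0, 0, 0, 85]
    - [0, 0, -0.7, 0, 0, 0, 85]
    - [0, 0, -0.7, 0, 0, 0, 85]
    - [0, 0, 0, 0, 0, 0, 85]
    - [0, 0, 0, 0, 0, 0, 85]

```text
clock: 10.18
tcp_pos: [0.5709, 0.079, 0.1633]
orientation: [[-0.796, 0.397, -0.457], [0.347, 0.918, 0.193], [0.496, -0.005, -0.868]]
ft_force: [-0.4, 0.1, -0.7]
opening: 0.0848
finger_force: 0.0
```

```bash
python3 - <<'E'
from cell import env
import numpy as np,cv2
from h import *
o=env.get_obs();print(o["tcp_pos"],o["ft_force"],o["clock"])
s=env.snapshot("scene");print(rect(s,"y",(235,170,285,225),.056))
cv2.imwrite("pics/f.png",cv2.resize(s["image"][140:260,140:340][...,::-1],None,fx=4,fy=4))
E
```

```text
[0.57085975 0.0790256  0.16327082] [-0.43152779  0.12357246 -0.66440631] 10.1833
(array([0.50106281, 0.11114522, 0.056     ]), ((500.98260498046875, 110.48106384277344), (30.688003540039062, 31.496004104614258), 67.71604919433594), 88)
```

View pics/f.png

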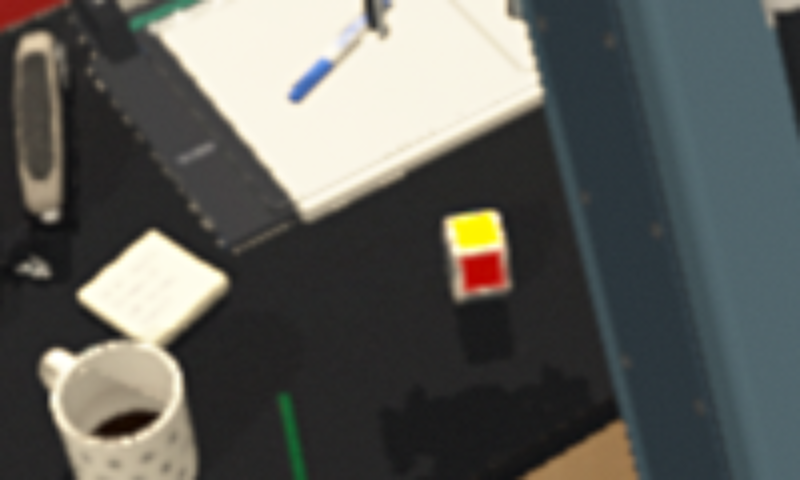

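The timer rests flat with yellow on top at about (259,198), near where it started. The gripper is clear and the mug hasn't moved.

```bash
python3 -c "
from cell import env
print(env.job_done())"
```

```text
the job is handed in; nothing more can be done
None
```

I rolled the white timer one flat over: it rests flat with yellow on top, within a few mm of where it started by camera, and the gripper is clear. The job is handed in but returned no verdict, the mug looked undisturbed, and I didn't re-check the blue timer, which the arm didn't go near.

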